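# Tamp a heap of tea cakes level in its packing box

### The arm

A 6-joint arm with a two-finger parallel gripper is mounted at the origin on the work surface. World frame = base frame: x ahead of the robot, y to its left, z up, the work surface at z = 0. Lengths are in mm, angles in rad, forces in N, time in s.
With the tool pointing down it reaches from about 375 to 975 mm from the base axis. Payload 3.8 kg.
Tool frame: the origin (TCP) lies midway between the tips of the shut fingers; the grasp point (between the pads) lies 19 mm behind it; z points along the fingers, y is the line along which they close (so a half turn about z gives the same grasp; the last joint's range is limited). The gripper opens to 85 mm and grips with 20 to 120 N. Pads are 22 mm wide; open, the fingers measure 114 mm over their backs; the gripper's body (76 mm by 85 mm) begins 54 mm behind the grasp point. The pads swing forward as they close: fully open they stand 13 mm farther back than shut.
Start: joints at [1.257, 0.264, 1.604, -0, 1.274, -0.037], TCP at [184.461, 649.301, 231.28] pointing down, gripper open.
Joint ranges: [-2.63, 2.63], [-0.94, 2.18], [0.31, 2.57], [-1.31, 4.45], [0, 2.66], [-2.55, 2.55]. Speed limits (rad/s): [2.57, 2.57, 3.14, 3.14, 3.14, 3.14].

### API

Orientations are given as a rotation vector (axis times angle).
In Python, from station import env gives the robot as it stands. The module is installed in compiled form; this text tells all that it offers.
- The arm moves only by the tool carry_out, never from a script. Its argument "commands" is one flat list of numbers, 5 for each row, row after row: the shift along the tool's x, y, z in units of 25 mm (1.0 is 25 mm), then the turn about the tool's z in units of 10 degrees (1.0 is 10 degrees), then the gripper command: -1 is fully open, 1 is shut, values between are in proportion. A call has 1 to 10 rows; each row is the pose to reach, as a shift and turn from the pose commanded when the call began, along the tool's axes at that moment; what a row does not reach only later rows make up. A row lasts 1/8 s, in which the tool goes at most 62.5 mm and 10.7 degrees, less where a joint would pass 70% of its speed; a pose out of reach is approached as far as the arm can. A call with a gripper value outside its range is refused whole. The fingers move at their own pace and stop on an object; the grip force is fixed at half the most. Time passes only in rows, so rows that repeat a pose let the fingers close. It gives the time, the measured TCP pose, the force, the opening and the grip force at its end, in the units of the state.
- env.read_state(): the state, without advancing time (a new reading comes with each control period).
- env.read_camera(name): name is "scene" or "top" or "wrist"; returns the picture (400x640x3 uint8, red, green, blue); there is no depth.
- env.calibration(name): a dict with "vertical_fov" (degrees; the focal length in pixels is half the picture's height over the tangent of half this angle, whatever the lens; pixels are square), "cx", "cy" (the principal point, pixels), "R" (3x3) and "t" (3): a world point X has camera coordinates R X + t. Camera axes: x right, y down, z forward; pixel columns grow to the right and rows downward; lengths in mm; the calibration is good to about 2 mm. A picture is of the moment at which its call begins: read the wrist's pose just before it. calibration takes no time and is no camera call; for the wrist camera it gives the pose at the moment of the call.
- env.job_done(): hands the job in; it is judged then, once.
The state is a dict: "t": time; "joints": joint angles; "joint_vel": joint speeds; "tau": joint torques, N m; "ee_pos": TCP position; "tcp_rot": TCP orientation; "force": force on the tool from outside, world axes, zero at the start; "moment": the same for the moment, N m; "opening": opening from 0.0 (shut) to 1.0 (fully open); "grasp_force": force on a finger pad.
Only numpy, scipy, OpenCV 4.12 (cv2) and the standard library are available. Lean on these libraries where they do the work, as an engineer would, in place of code of your own. Each camera call takes 0.05 s, during which the arm holds its last target. There are 200 camera calls.

### The job

The tea cakes lie heaped in the packing box. Take the tamper from its rest and use it to work and press them down, without touching them with the gripper, until all nine lie in one level layer on the floor of the box; finish with a firm, steady press (about one and a half kilograms' weight, 15 N, for a full second) on the level layer, but never press or knock as hard as three and a half kilograms' weight (35 N) or the cakes crumble. Then set the tamper back down in its rest and let go, leaving the other things on the table where they are.

Things in the scene. Friction and masses are not known exactly. Their poses are not given: they have to be found in the camera images.
- tea_box: open packing box of pale wood, fixed to the table, 176 x 142 mm outside and 52 mm high; walls and floor 8 mm thick, so the inside is 160 mm (along its x) by 126 mm (along its y) and 44 mm deep. Waxed inside: the cakes slide easily in it. Origin: centre of its underside, on the table; z up.
- tamper: wooden hand tamper, 0.16 to 0.28 kg: plate 90 (its x) x 70 (its y) x 18 mm faced with 5 mm of cork below, on it a 6 mm shoulder 52 x 36 mm and an upright grip 40 (x) by 24 mm (y), flat-sided up to 96 mm and rounded to 108 mm above the underside. Take the 24 mm thickness about 60 mm up. Origin: centre of the cork face, z up. Cork on a cake yields about 1 mm at 10 N and drags it along.
- tamper_rest: the tamper's rest: a wooden board 114 (its x) x 94 mm fixed to the table, 8 mm thick, with a rim 6 mm wide standing 7 mm above it; the tamper's plate stands on the board inside the rim with about 6 mm to spare on each side, its x along the rest's x (either way round). Origin: centre of the underside, on the table.
- cake0: one of nine small round cakes of pressed tea, dark brown, with rounded rim and a dimple in each face: 36 mm across, hand-pressed and so of uneven thickness, mostly near 18 mm but up to 22 mm, 14 g, hard. Origin at its middle; z is its axis (either face may be up). Lying flat its origin is half its thickness above the box floor. At the start it lies in the bottom layer, near the middle of the heap.
- cake1: one of nine small round cakes of pressed tea, dark brown, with rounded rim and a dimple in each face: 36 mm across, hand-pressed and so of uneven thickness, mostly near 18 mm but up to 22 mm, 14 g, hard. Origin at its middle; z is its axis (either face may be up). Lying flat its origin is half its thickness above the box floor. At the start it lies in the bottom layer.
- cake2: one of nine small round cakes of pressed tea, dark brown, with rounded rim and a dimple in each face: 36 mm across, hand-pressed and so of uneven thickness, mostly near 18 mm but up to 22 mm, 14 g, hard. Origin at its middle; z is its axis (either face may be up). Lying flat its origin is half its thickness above the box floor. At the start it lies in the bottom layer.
- cake3: one of nine small round cakes of pressed tea, dark brown, with rounded rim and a dimple in each face: 36 mm across, hand-pressed and so of uneven thickness, mostly near 18 mm but up to 22 mm, 14 g, hard. Origin at its middle; z is its axis (either face may be up). Lying flat its origin is half its thickness above the box floor. At the start it lies in the bottom layer.
- cake4: one of nine small round cakes of pressed tea, dark brown, with rounded rim and a dimple in each face: 36 mm across, hand-pressed and so of uneven thickness, mostly near 18 mm but up to 22 mm, 14 g, hard. Origin at its middle; z is its axis (either face may be up). Lying flat its origin is half its thickness above the box floor. At the start it lies in the bottom layer.
- cake5: one of nine small round cakes of pressed tea, dark brown, with rounded rim and a dimple in each face: 36 mm across, hand-pressed and so of uneven thickness, mostly near 18 mm but up to 22 mm, 14 g, hard. Origin at its middle; z is its axis (either face may be up). Lying flat its origin is half its thickness above the box floor. At the start it lies in the bottom layer.
- cake6: one of nine small round cakes of pressed tea, dark brown, with rounded rim and a dimple in each face: 36 mm across, hand-pressed and so of uneven thickness, mostly near 18 mm but up to 22 mm, 14 g, hard. Origin at its middle; z is its axis (either face may be up). Lying flat its origin is half its thickness above the box floor. At the start it lies in the bottom layer.
- cake7: one of nine small round cakes of pressed tea, dark brown, with rounded rim and a dimple in each face: 36 mm across, hand-pressed and so of uneven thickness, mostly near 18 mm but up to 22 mm, 14 g, hard. Origin at its middle; z is its axis (either face may be up). Lying flat its origin is half its thickness above the box floor. At the start it lies on top of the bottom layer, its origin about 27 mm above the box floor.
- cake8: one of nine small round cakes of pressed tea, dark brown, with rounded rim and a dimple in each face: 36 mm across, hand-pressed and so of uneven thickness, mostly near 18 mm but up to 22 mm, 14 g, hard. Origin at its middle; z is its axis (either face may be up). Lying flat its origin is half its thickness above the box floor. At the start it lies on top of the bottom layer, its origin about 27 mm above the box floor.
- canister_a: bystander: loose paper tea canister with a lid, 70 mm across, 119 mm high, upright. Origin at its foot.
- canister_b: bystander: loose paper tea canister like the other one, upright. Origin at its foot.
- small_bowl: bystander: loose empty pale green bowl, 90 mm across, 45 mm high. Origin at its foot.
- scoop: bystander: loose wooden tea scoop 170 mm long lying on the table between box and rest, along its x. Origin: middle of its underside.
Things that resemble listed ones, but are neither listed nor needed, are in the scene too. Leave any green look-alike of the cake1 alone.

How it is judged:
By the outcome, as a careful person would: the job done as asked, in the order asked, and still so for the second after the job is handed in, with the robot touching nothing.
It also fails if it takes over 72 s, if anything falls off the work surface, if the arm or the gripper's body presses on something with over 40 N, if the wrist force passes 120 N, or if a joint passes its speed limit or range.

## Working session

There is one attempt and no reset: what is moved stays moved. The work goes in short steps, Python scripts to look and compute and a tool call to move; the robot and the scene stay as the last step left them, time stands still between calls to the robot, and variables do not carry over. Pictures are saved under pics/ and viewed, at most 10 in all, crops included, and the job is handed in when it is done.

Besides the shell and the picture viewer there is one more tool, called after "Request:" as name(argument=value, ...) on one line, values as JSON. carry_out: Moves the arm, as the interface text tells. Its arguments: {"type":"object","properties":{"commands":{"type":"array"}},"required":["commands"]}

```bash
mkdir -p pics
cat > h.py <<'E'
import numpy as np, cv2
from scipy.spatial.transform import Rotation as Rn
from station import env
def snap(n,f):
    c=env.calibration(n); im=env.read_camera(n); cv2.imwrite('pics/'+f,im[:,:,::-1]); return im,c
def ray(c,u,v,z):
    f=200/np.tan(np.radians(c['vertical_fov'])/2); R=np.array(c['R']);t=np.array(c['t'])
    o=-R.T@t; d=R.T@np.array([(u-c['cx'])/f,(v-c['cy'])/f,1]); return o+d*(z-o[2])/d[2]
def proj(c,X):
    f=200/np.tan(np.radians(c['vertical_fov'])/2); p=np.array(c['R'])@np.array(X)+np.array(c['t'])
    return f*p[0]/p[2]+c['cx'],f*p[1]/p[2]+c['cy']
def rel(X):  # world displacement -> tool axes units
    s=env.read_state(); return Rn.from_rotvec(s['tcp_rot']).as_matrix().T@(np.array(X)-s['ee_pos'])/25
E
python3 - <<'E'
from h import *
np.set_printoptions(precision=3,suppress=True)
s=env.read_state();print(s)
print(Rn.from_rotvec(s['tcp_rot']).as_matrix())
a,c=snap('top','top0.png');print(c)
b,c=snap('scene','sc0.png');print(c)
E
```

```text
{'t': 0.0, 'joints': array([ 1.257,  0.265,  1.605, -0.   ,  1.274, -0.037]), 'joint_vel': array([-0.   , -0.   ,  0.001, -0.001, -0.002, -0.001]), 'tau': array([ -0.   , -51.512, -36.731,   0.   ,   0.013,   0.   ]), 'ee_pos': array([184.225, 648.617, 229.94 ]), 'tcp_rot': array([-0.433, -3.111,  0.003]), 'force': array([-0.311,  1.191,  0.588]), 'moment': array([ 0.013, -0.034, -0.018]), 'grasp_force': 0.0, 'opening': 0.9982184560145037}
[[-0.962  0.273 -0.001]
 [ 0.273  0.962 -0.002]
 [ 0.    -0.002 -1.   ]]
{'vertical_fov': 43.06133671834939, 'cx': 322.5254677184952, 'cy': 204.6375253275441, 'R': array([[-0.007, -1.   , -0.002],
       [-0.98 ,  0.007, -0.2  ],
       [ 0.2  ,  0.001, -0.98 ]]), 't': array([ -28.263,  559.405, 1360.304])}
{'vertical_fov': 52.66104961869723, 'cx': 319.30679017181905, 'cy': 194.1428693252838, 'R': array([[-0.844,  0.536, -0.017],
       [ 0.311,  0.465, -0.829],
       [-0.436, -0.705, -0.559]]), 't': array([ 481.288, -116.606, 1344.261])}
```

View pics/top0.png

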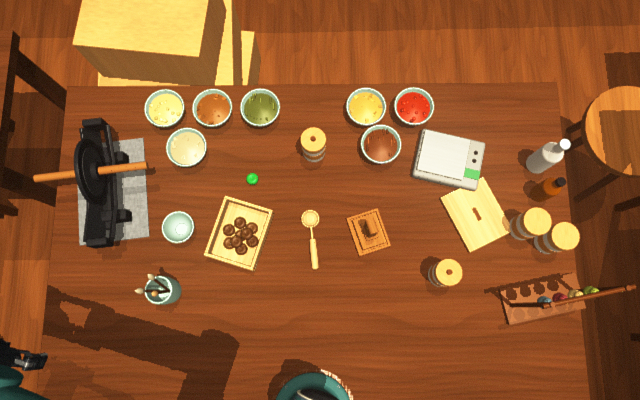

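View pics/sc0.png

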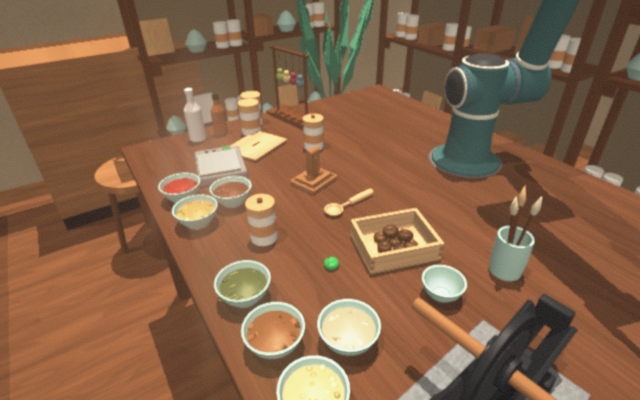

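The top view shows the box at about (239,233) with the heap inside, and the tamper in its rest at about (369,232). The scoop is at (312,238), the canisters at (313,140) and (448,272), and the bowl at (178,227). The green look-alike is at (252,179).

Run:
```python
from h import *
np.set_printoptions(precision=3,suppress=True)
c=env.calibration('top'); im=cv2.imread('pics/top0.png')
for n,u,v,z in [('box',239,233,52),('rest',369,232,11),('can_a',313,139,119),('can_b',448,272,119),('bowl',178,227,45),('scoop',312,238,5)]: print(n,ray(c,u,v,z))
for p in [(223,197),(272,209),(254,269),(206,257)]: print('boxc',ray(c,*p,52))
for p in [(347,217),(379,208),(390,246),(358,254)]: print('restc',ray(c,*p,15))
X=ray(c,369,232,11);X[2]=330
print(rel(X+np.array([0,0,0])))
w=env.calibration('wrist');print(w); s=env.read_state()
print(Rn.from_rotvec(s['tcp_rot']).as_matrix().T@(-np.array(w['R']).T@w['t']-s['ee_pos']))
```

```text
box [481.581 199.762  52.   ]
rest [ 487.71  -164.423   11.   ]
can_a [730.203  -7.672 119.   ]
can_b [ 365.431 -356.98   119.   ]
bowl [500.813 371.875  45.   ]
scoop [472.502  -1.565   5.   ]
boxc [584.131 247.417  52.   ]
boxc [548.684 109.104  52.   ]
boxc [381.957 156.193  52.   ]
boxc [415.725 288.735  52.   ]
restc [ 530.94  -102.186   15.   ]
restc [ 556.497 -194.554   15.   ]
restc [ 446.689 -222.452   15.   ]
restc [ 424.709 -131.435   15.   ]
[-20.565 -27.976  -3.941]
{'vertical_fov': 60.65426858384479, 'cx': 314.8104745739621, 'cy': 200.02605751021864, 'R': array([[ 0.273,  0.962, -0.004],
       [ 0.93 , -0.263,  0.259],
       [ 0.248, -0.074, -0.966]]), 't': array([-671.86 ,  -34.584,  380.026])}
[  64.924   -1.308 -143.329]
```

Run:
```python
from h import *
print(rel([490,-163,230]),rel([440,200,230]))
```

```text
[-20.63745164 -27.88823593   0.05849627] [-14.74521596 -14.46768357   0.03141596]
```

Request:
carry_out(commands=[-14.75, -14.45, 0, -3.1, -0.4, -14.75, -14.45, 0, -3.1, -0.4, -14.75, -14.45, 0, -3.1, -0.4, -14.75, -14.45, 0, -3.1, -0.4, -14.75, -14.45, 0, -3.1, -0.4, -14.75, -14.45, 0, -3.1, -0.4, -14.75, -14.45, 0, -3.1, -0.4, -14.75, -14.45, 0, -3.1, -0.4, -14.75, -14.45, 0, -3.1, -0.4])

```text
t: 1.23
ee_pos: [441.4, 198.0, 231.0]
tcp_rot: [0.407, -3.115, 0.001]
force: [0.5, 0.4, 0.7]
opening: 0.7
grasp_force: 0.0
```

Run:
```python
from h import *
s=env.read_state();print(s['t'],s['ee_pos'],s['tcp_rot'],s['joints'],rel([490,-163,230]))
M=Rn.from_rotvec(s['tcp_rot']).as_matrix();print(np.degrees(np.arctan2(M[1,1],M[0,1])))
im,c=snap('wrist','w0.png')
```

```text
1.225 [441.40405725 198.01354983 230.96516621] [ 4.07048933e-01 -3.11477927e+00  1.26918470e-03] [ 3.70704870e-01 -1.03069254e-01  1.99942236e+00 -7.45469247e-04
  1.24575135e+00 -1.45974655e+00] [  1.83231624 -14.45507971   0.05036232]
104.89080063003898
```

View pics/w0.png

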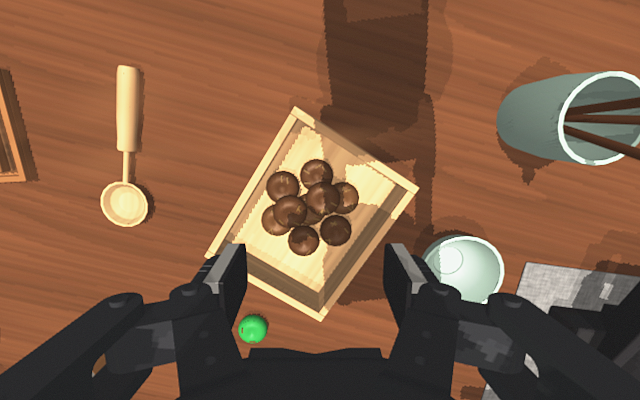

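The wrist view shows the box's outer rim corners at (296,108), (418,187), (321,320) and (206,258). The two top cakes are at (290,211) and (322,198), with a ring of six bottom cakes around them. The green ball is outside the box at (253,328).

Run:
```python
from h import *
np.set_printoptions(precision=1,suppress=True)
c=env.calibration('wrist')
P=[ray(c,*p,52) for p in [(296,108),(418,187),(321,320),(206,258)]]
for p in P: print(p)
C=np.mean(P,0);print('c',C)
for i in range(4):
    d=P[(i+1)%4]-P[i];print(np.linalg.norm(d),np.degrees(np.arctan2(d[1],d[0])))
a=np.radians(-14.7);R=np.array([[np.cos(a),np.sin(a)],[-np.sin(a),np.cos(a)]])
for p,z in [((290,211),44),((322,198),44)]+[(q,26) for q in [(283,185),(316,173),(344,197),(276,219),(303,240),(336,230),(312,212)]]:
    X=ray(c,*p,z);print(X, R@(X-C)[:2])
```

```text
[382.5 162.3  52. ]
[423.5 294.   52. ]
[589.2 242.1  52. ]
[549.9 109.5  52. ]
c [486.3 202.   52. ]
137.97255182563177 72.6901272929645
173.65254061454246 -17.412611768605714
138.28281924053596 -106.51922955848627
175.56146508756646 162.49154369047602
[481.4 180.5  44. ] [  0.8 -22. ]
[460.  208.1  44. ] [-27.   -0.7]
[461.4 166.7  26. ] [-15.1 -40.4]
[440.3 196.7  26. ] [-43.1 -16.8]
[457.4 231.7  26. ] [-35.5  21.4]
[499.6 168.2  26. ] [ 21.5 -29.3]
[515.4 202.1  26. ] [28.1  7.5]
[495.  233.6  26. ] [ 0.4 32.8]
[482.1 203.4  26. ] [-4.4  0.3]
```

Request:
carry_out(commands=[1.83, -14.45, 0, 0, -0.4, 1.83, -14.45, 0, 0, -0.4, 1.83, -14.45, 0, 0, -0.4, 1.83, -14.45, 0, 0, -0.4, 1.83, -14.45, 0, 0, -0.4, 1.83, -14.45, 0, 0, -0.4, 1.83, -14.45, 0, 0, -0.4, 1.83, -14.45, 0, 0, -0.4])

```text
t: 2.28
ee_pos: [490.6, -158.2, 230.7]
tcp_rot: [0.414, -3.113, -0.003]
force: [-0.4, 0.0, 0.6]
opening: 0.699
grasp_force: 0.0
```

Run:
```python
from h import *
s=env.read_state();print(s['t'],s['ee_pos'],s['tcp_rot'],s['force'])
im,c=snap('wrist','w1.png')
```

```text
2.275 [ 490.56681853 -158.15542868  230.74391006] [ 4.14412613e-01 -3.11329440e+00 -2.56354090e-03] [-0.43969486  0.02598344  0.60954573]
```

View pics/w1.png

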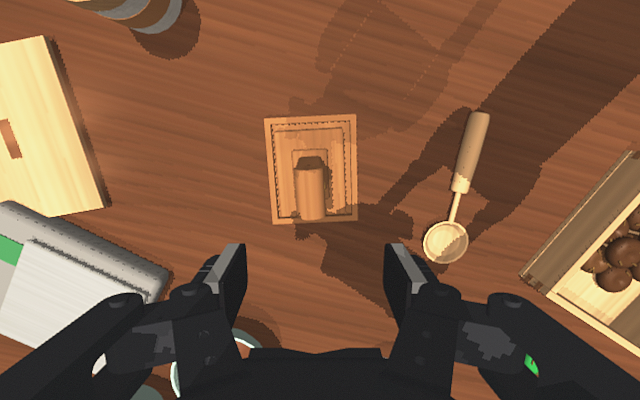

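The rest's rim corners are at (265,117), (356,114), (357,221) and (273,224). The tamper stands in it, with its grip spanning about (295–327, 157–219) in the image.

Run:
```python
from h import *
np.set_printoptions(precision=2,suppress=True)
c=env.calibration('wrist')
P=[ray(c,*p,15) for p in [(265,117),(356,114),(357,221),(273,224)]]
for p in P: print(p)
C=np.mean(P,0);print('c',C)
for i in range(4):
    d=P[(i+1)%4]-P[i];print(np.linalg.norm(d),np.degrees(np.arctan2(d[1],d[0])))
for a in (15,16.5):
  r=np.radians(a)
  for x,y,z in [(0,0,116),(0,12,104),(0,-12,104),(45,35,31),(45,-35,31),(-45,35,31),(-45,-35,31)]:
    X=[C[0]+x*np.cos(r)-y*np.sin(r),C[1]+x*np.sin(r)+y*np.cos(r),z];print(x,y,np.array(proj(c,X)))
im=cv2.imread('pics/w1.png')[100:240,240:380];cv2.imwrite('pics/w1c.png',cv2.resize(im,None,fx=4,fy=4,interpolation=cv2.INTER_CUBIC))
```

```text
[ 448.7  -223.58   15.  ]
[ 421.44 -134.77   15.  ]
[ 530.89 -100.14   15.  ]
[ 558.7  -188.92   15.  ]
c [ 489.93 -161.85   15.  ]
92.89279687534896 107.06402624136378
114.79849482468587 17.55717557122195
93.02684266987089 -72.6078596461499
115.33014724760265 -162.51093578856617
0 0 [312.   193.99]
0 12 [326.9 190.5]
0 -12 [297.34 190.38]
45 35 [345.86 216.24]
45 -35 [279.32 215.98]
-45 35 [348.36 129.01]
-45 -35 [277.25 128.72]
0 0 [312.   193.99]
0 12 [326.9  190.13]
0 -12 [297.35 190.76]
45 35 [346.99 215.4 ]
45 -35 [280.47 216.8 ]
-45 35 [347.18 128.07]
-45 -35 [276.08 129.68]
```

View pics/w1c.png

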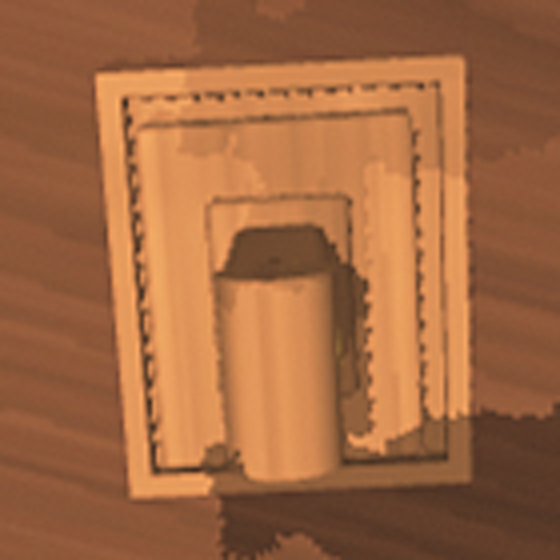

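The grip is at about 2.5 mm to −y of the rest's centre, and the plate is parallel to the rest at a yaw of about 17°.

Run:
```python
from h import *
print(env.read_state()['ee_pos'],rel([490.7,-164.2,49]))
```

```text
[ 490.57462744 -157.81820148  230.85022805] [ 0.05867867 -0.25757439  7.273693  ]
```

Request:
carry_out(commands=[0.05, -0.25, 2.4, -0.18, -0.4, 0.05, -0.25, 4.2, -0.18, -0.4, 0.05, -0.25, 5.5, -0.18, -0.4, 0.05, -0.25, 6.5, -0.18, -0.4, 0.05, -0.25, 7.0, -0.18, -0.4, 0.05, -0.25, 7.25, -0.18, -0.4, 0.05, -0.25, 7.25, -0.18, -0.4])

```text
t: 3.2
ee_pos: [491.5, -165.6, 50.5]
tcp_rot: [-0.464, 3.107, -0.0]
force: [-0.2, 0.5, -0.0]
opening: 0.7
grasp_force: 0.0
```

Request:
carry_out(commands=[0, 0, 0, 0, 0, 0, 0, 0, 0, 0.5, 0, 0, 0, 0, 1, 0, 0, 0, 0, 1, 0, 0, 0, 0, 1, 0, 0, 0, 0, 1])

```text
t: 3.95
ee_pos: [491.7, -166.1, 51.0]
tcp_rot: [-0.462, 3.106, -0.0]
force: [-0.3, 3.1, 6.1]
opening: 0.276
grasp_force: 59.7
```

Run:
```python
from h import *
s=env.read_state();print(s)
im,c=snap('wrist','w2.png')
```

```text
{'t': 3.95, 'joints': array([-3.73917742e-01,  1.56798607e-01,  2.09780166e+00,  4.48539283e-04,
        8.85766904e-01, -2.24048223e+00]), 'joint_vel': array([ 0.001197  , -0.00093835,  0.00048756, -0.00077315,  0.00026432,
       -0.0012407 ]), 'tau': array([ -1.02928407, -35.83926558, -28.46092165,  -0.39332315,
        -0.59620891,   0.04287096]), 'ee_pos': array([ 491.71790992, -166.06093235,   51.03919573]), 'tcp_rot': array([-4.62277496e-01,  3.10614578e+00, -4.86059768e-04]), 'force': array([-0.33885453,  3.08684034,  6.07976041]), 'moment': array([0.31249689, 0.2164643 , 0.0669853 ]), 'grasp_force': 59.74774360656738, 'opening': 0.2758695063803348}
```

Request:
carry_out(commands=[0, 0, -0.6, 0, 1, 0, 0, -1.6, 0, 1, 0, 0, -3, 0, 1, 0, 0, -4, 0, 1, 0, 0, -4, 0, 1, 0, 0, -4, 0, 1])

```text
t: 4.75
ee_pos: [490.3, -165.8, 149.2]
tcp_rot: [0.462, -3.106, -0.001]
force: [-0.9, 0.3, -1.6]
opening: 0.274
grasp_force: 59.1
```

Run:
```python
from h import *
a=np.radians(-16.3);R=np.array([[np.cos(a),-np.sin(a)],[np.sin(a),np.cos(a)]])
p=np.array([484.5,201])+R@[-12,-8]
s=env.read_state();print(s['t'],s['ee_pos'],s['force'],s['opening'],p,rel([*p,150]))
```

```text
4.75 [ 490.33087068 -165.84138331  149.20395269] [-0.8629505   0.28172458 -1.55185202] 0.2740661979835164 [470.73700282 196.68955817] [-3.47383427 14.10081439 -0.02622955]
```

Request:
carry_out(commands=[-0.5, 2, 0, 0.5, 1, -1, 4, 0, 1, 1, -1.5, 6, 0, 1.5, 1, -2, 8, 0, 2, 1, -2.5, 10, 0, 2.5, 1, -3, 12, 0, 3, 1, -3.3, 13.3, 0, 3.34, 1, -3.45, 14.1, 0, 3.34, 1, -3.45, 14.1, 0, 3.34, 1])

```text
t: 5.88
ee_pos: [469.4, 197.1, 148.1]
tcp_rot: [-0.445, -3.107, 0.003]
force: [0.7, -0.5, -1.2]
opening: 0.272
grasp_force: 59.5
```

Run:
```python
from h import *
s=env.read_state();print(s['t'],s['ee_pos'],s['tcp_rot'],s['force'],s['joints'])
im,c=snap('top','t1.png'); im2,c2=snap('wrist','w3.png')
cr=cv2.resize(im[180:290,180:300],None,fx=4,fy=4,interpolation=cv2.INTER_CUBIC)
o=np.zeros((440,480+640,3),np.uint8)
o[:440,:480]=cr;o[:400,480:]=im2
cv2.imwrite('pics/c1.png',cv2.resize(o,(800,314),interpolation=cv2.INTER_AREA)[:,:,::-1])
```

```text
5.875 [469.35954491 197.05650453 148.0536636 ] [-4.45250628e-01 -3.10671670e+00  2.61347564e-03] [ 0.6990479  -0.45459678 -1.20177225] [ 3.48553812e-01  2.12446077e-02  2.04001145e+00  8.03031626e-06
  1.08388268e+00 -9.37547564e-01]
```

View pics/c1.png

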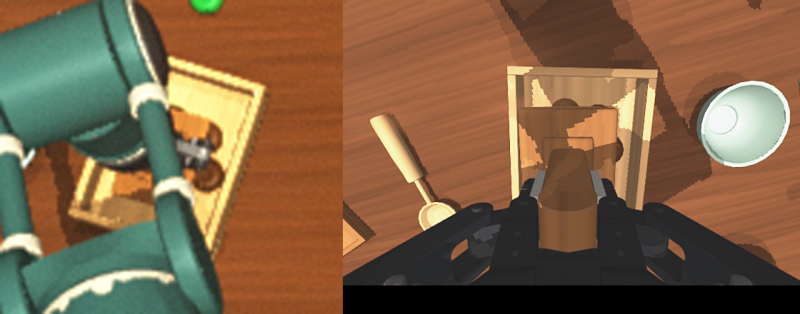

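The tamper is square with the box and inside its walls. Some cakes show past the plate's edges.

Request:
carry_out(commands=[0, 0, 1.2, 0, 1, 0, 0, 2, 0, 1, 0, 0, 2.1, 0, 1, 0, 0, 2.18, 0, 1, 0, 0, 2.24, 0, 1, 0, 0, 2.3, 0, 1, 0, 0, 2.36, 0, 1, 0, 0, 2.42, 0, 1])

```text
t: 6.98
ee_pos: [471.0, 196.4, 89.6]
tcp_rot: [0.449, 3.109, 0.0]
force: [-0.4, -0.2, -1.6]
opening: 0.271
grasp_force: 59.6
```

Request:
carry_out(commands=[0, 0, 0.06, 0, 1, 0, 0, 0.12, 0, 1, 0, 0, 0.12, 0, 1])

```text
t: 7.35
ee_pos: [470.8, 196.3, 86.4]
tcp_rot: [-0.45, -3.109, 0.0]
force: [-0.2, -0.4, -1.5]
opening: 0.271
grasp_force: 59.8
```

Request:
carry_out(commands=[0, 0, 0.06, 0, 1, 0, 0, 0.12, 0, 1, 0, 0, 0.12, 0, 1])

```text
t: 7.72
ee_pos: [472.1, 196.7, 85.5]
tcp_rot: [0.449, 3.107, 0.001]
force: [-2.2, 0.4, 8.6]
opening: 0.271
grasp_force: 61.2
```

Request:
carry_out(commands=[0, 0, 0.06, 0, 1, 0, 0, 0.12, 0, 1, 0, 0, 0.12, 0, 1])

```text
t: 8.1
ee_pos: [473.8, 197.3, 85.2]
tcp_rot: [0.449, 3.104, 0.004]
force: [-4.3, -2.4, 21.4]
opening: 0.274
grasp_force: 62.9
```

Request:
carry_out(commands=[-0.1, 0, -0.06, 0, 1, -0.2, 0, -0.06, 0, 1, -0.3, 0, -0.06, 0, 1, -0.4, 0, -0.06, 0, 1, -0.5, 0, -0.06, 0, 1, -0.6, 0, -0.06, 0, 1])

```text
t: 8.85
ee_pos: [487.0, 193.4, 85.3]
tcp_rot: [0.45, 3.106, 0.005]
force: [-4.7, 1.3, 14.4]
opening: 0.275
grasp_force: 61.5
```

Request:
carry_out(commands=[0, 0.1, 0, 0, 1, 0, 0.2, 0, 0, 1, 0, 0.3, 0, 0, 1, 0, 0.4, 0, 0, 1, 0, 0.5, 0, 0, 1])

```text
t: 9.48
ee_pos: [491.0, 204.3, 85.0]
tcp_rot: [0.448, 3.105, 0.001]
force: [-2.0, -2.5, 12.2]
opening: 0.275
grasp_force: 61.4
```

Request:
carry_out(commands=[0.2, 0, 0.04, 0, 1, 0.4, -0.1, 0.04, 0, 1, 0.6, -0.2, 0.04, 0, 1, 0.8, -0.4, 0.04, 0, 1, 0.9, -0.6, 0.04, 0, 1, 0.8, -0.8, 0.04, 0, 1, 0.6, -0.9, 0.04, 0, 1, 0.4, -1, 0.04, 0, 1])

```text
t: 10.48
ee_pos: [473.3, 183.0, 82.4]
tcp_rot: [0.449, 3.107, 0.001]
force: [0.4, -0.0, -0.9]
opening: 0.275
grasp_force: 59.8
```

Request:
carry_out(commands=[-0.2, 0, 0, 0, 1, -0.4, 0, 0, 0, 1, -0.6, 0, 0, 0, 1, -0.8, 0, 0, 0, 1, -1, 0.1, 0, 0, 1, -1.2, 0.2, 0, 0, 1, -1.3, 0.4, 0, 0, 1])

```text
t: 11.35
ee_pos: [506.6, 183.5, 81.0]
tcp_rot: [0.45, 3.109, 0.0]
force: [0.3, -0.7, -1.3]
opening: 0.272
grasp_force: 59.7
```

Request:
carry_out(commands=[0, 0, -1.5, 0, 1, 0, 0, -3, 0, 1, 0, -2, -4.5, 0, 1, 0, -4, -5.5, 0, 1, 0, -6, -5.5, 0, 1, 0, -7, -5.5, 0, 1, 0, -7.4, -5.5, 0, 1, 0, -7.4, -5.5, 0, 1])

```text
t: 12.35
ee_pos: [453.8, 6.0, 218.5]
tcp_rot: [0.451, 3.109, 0.001]
force: [0.3, 0.5, -1.5]
opening: 0.272
grasp_force: 60.0
```

```bash
cat >> h.py <<'E'
def look(f):
    s=env.read_state();print(s['t'],s['ee_pos'],s['force'])
    c2=env.calibration('wrist');im2,_=snap('wrist','w_'+f)
    c1=env.calibration('top');im,_=snap('top','t_'+f)
    # rectify rows: warp both onto plane z=26 in box frame, 3px/mm
    a=np.radians(-16.3);out=[]
    for im_,c in ((im2,c2),(im,c1)):
        src=[];dst=[]
        for x,y in [(-95,-78),(95,-78),(95,78),(-95,78)]:
            X=[484.5+x*np.cos(a)-y*np.sin(a),201+x*np.sin(a)+y*np.cos(a),26]
            src.append(proj(c,X));dst.append([(78-y)*2.5,(95-x)*2.5])
        H=cv2.getPerspectiveTransform(np.float32(src),np.float32(dst));out.append(cv2.warpPerspective(im_,H,(390,475),flags=cv2.INTER_CUBIC))
    cv2.imwrite('pics/'+f,np.hstack(out)[:,:,::-1])
E
python3 -c "
from h import *
look('r1.png')"
```

```text
12.35 [453.8033003    5.99698942 218.50961742] [ 0.32470059  0.51495897 -1.50044266]
```

View pics/r1.png

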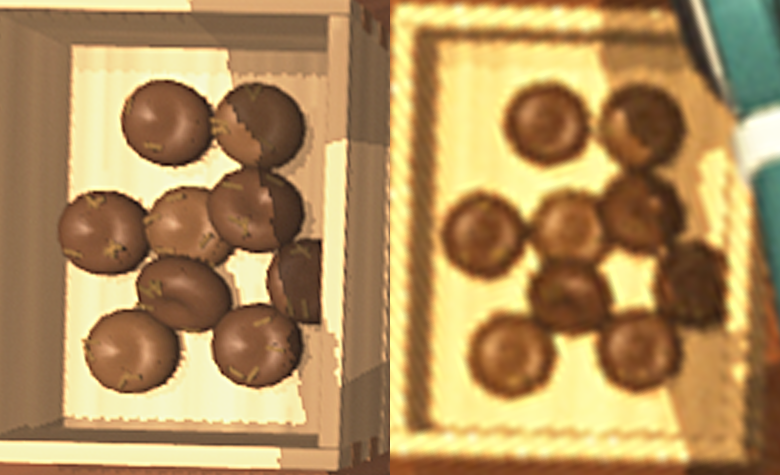

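The heap has opened up. In the box frame, cake0 is at about (4,6) mm. Two cakes still lean on it: A at (11,−22) and B at (−23,6). I'll press lightly and drag toward (−x,−y) to pull both off it.

```bash
python3 -c "
from h import *
print(rel([493.6,203.6,92]), rel([493.6,203.6,218.5]))"
```

```text
[0.70853411 7.99960993 5.06312581] [7.09376042e-01 8.00237061e+00 3.12663442e-03]
```

Request:
carry_out(commands=[0.2, 2, 0, 0, 1, 0.4, 4, 0, 0, 1, 0.6, 6, 0, 0, 1, 0.7, 7.5, 0.8, 0, 1, 0.7, 8, 2.5, 0, 1, 0.7, 8, 4, 0, 1, 0.7, 8, 5, 0, 1, 0.7, 8, 5.2, 0, 1, 0.7, 8, 5.3, 0, 1, 0.7, 8, 5.4, 0, 1])

```text
t: 13.7
ee_pos: [494.9, 203.4, 85.0]
tcp_rot: [0.449, 3.107, 0.002]
force: [0.1, -0.2, -2.3]
opening: 0.275
grasp_force: 60.2
```

Request:
carry_out(commands=[0, 0, 0.06, 0, 1, 0, 0, 0.12, 0, 1, 0, 0, 0.12, 0, 1])

```text
t: 14.08
ee_pos: [493.6, 202.6, 80.7]
tcp_rot: [0.45, 3.109, 0.0]
force: [-0.5, -0.4, -2.1]
opening: 0.267
grasp_force: 60.2
```

Request:
carry_out(commands=[0, 0, 0.06, 0, 1, 0, 0, 0.12, 0, 1, 0, 0, 0.12, 0, 1])

```text
t: 14.45
ee_pos: [493.4, 202.6, 77.3]
tcp_rot: [-0.45, -3.109, 0.0]
force: [-0.6, -0.2, -1.3]
opening: 0.273
grasp_force: 60.2
```

Request:
carry_out(commands=[0, 0, 0.06, 0, 1, 0, 0, 0.12, 0, 1, 0, 0, 0.12, 0, 1])

```text
t: 14.82
ee_pos: [493.4, 202.6, 74.3]
tcp_rot: [-0.45, -3.109, 0.0]
force: [-0.1, -0.3, -2.1]
opening: 0.274
grasp_force: 60.2
```

Request:
carry_out(commands=[0, 0, 0.04, 0, 1, 0, 0, 0.08, 0, 1, 0, 0, 0.08, 0, 1])

```text
t: 15.2
ee_pos: [493.5, 202.6, 72.4]
tcp_rot: [-0.45, -3.109, 0.0]
force: [0.5, -0.9, -1.8]
opening: 0.277
grasp_force: 60.2
```

Request:
carry_out(commands=[0, 0, 0.04, 0, 1, 0, 0, 0.08, 0, 1, 0, 0, 0.08, 0, 1])

```text
t: 15.58
ee_pos: [494.1, 202.9, 71.0]
tcp_rot: [0.45, 3.108, 0.001]
force: [-0.4, 1.6, 0.8]
opening: 0.269
grasp_force: 60.7
```

Request:
carry_out(commands=[0, 0, 0.06, 0, 1, 0, 0, 0.1, 0, 1, 0.1, -0.1, 0.1, 0, 1, 0.25, -0.2, 0.1, 0, 1, 0.4, -0.3, 0.1, 0, 1, 0.55, -0.4, 0.1, 0, 1])

```text
t: 16.32
ee_pos: [483.8, 200.4, 72.5]
tcp_rot: [0.449, 3.097, 0.014]
force: [5.3, 6.3, 11.8]
opening: 0.274
grasp_force: 62.1
```

Request:
carry_out(commands=[0.15, -0.1, 0, 0, 1, 0.3, -0.2, 0, 0, 1, 0.45, -0.3, 0, 0, 1, 0.6, -0.4, 0, 0, 1, 0.6, -0.4, 0, 0, 1])

```text
t: 16.95
ee_pos: [464.5, 193.1, 72.6]
tcp_rot: [0.448, 3.101, 0.006]
force: [0.7, 0.8, 19.1]
opening: 0.273
grasp_force: 63.0
```

Request:
carry_out(commands=[-0.15, 0.2, 0, 0, 1, -0.3, 0.4, 0, 0, 1, -0.5, 0.5, 0, 0, 1, -0.7, 0.5, 0, 0, 1, -0.9, 0.4, 0, 0, 1, -1, 0.2, 0, 0, 1])

```text
t: 17.7
ee_pos: [490.0, 190.7, 72.6]
tcp_rot: [0.448, 3.102, 0.006]
force: [0.6, 1.1, 19.4]
opening: 0.272
grasp_force: 63.0
```

Request:
carry_out(commands=[0, -0.2, 0, 0, 1, 0.15, -0.4, 0, 0, 1, 0.3, -0.5, 0, 0, 1, 0.45, -0.5, 0, 0, 1, 0.5, -0.3, 0, 0, 1, 0.5, -0.1, 0, 0, 1])

```text
t: 18.45
ee_pos: [477.2, 191.6, 72.5]
tcp_rot: [0.448, 3.101, 0.005]
force: [-0.3, -0.2, 18.7]
opening: 0.275
grasp_force: 63.0
```

Request:
carry_out(commands=[0, 0, -1.5, 0, 1, 0, 0, -3, 0, 1, 0, -2, -4.5, 0, 1, 0, -4, -5.8, 0, 1, 0, -6, -5.8, 0, 1, 0, -7.4, -5.8, 0, 1, 0, -7.8, -5.8, 0, 1, 0, -7.8, -5.8, 0, 1])

```text
t: 19.45
ee_pos: [417.4, 3.3, 212.5]
tcp_rot: [-0.452, -3.108, -0.0]
force: [0.3, 0.2, -2.4]
opening: 0.275
grasp_force: 60.5
```

```bash
python3 -c "
from h import *
look('r2.png')"
```

```text
19.45 [417.35914224   3.34507534 212.47775905] [ 0.29686837  0.19499145 -2.3726052 ]
```

View pics/r2.png

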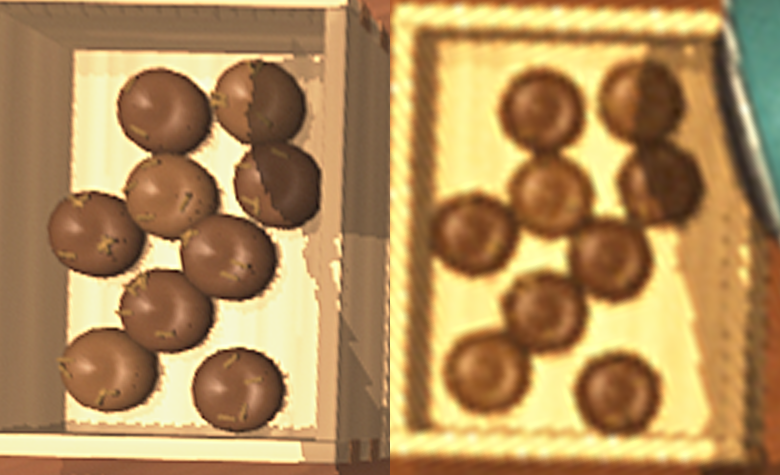

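The picture shows all nine cakes lying separately in one layer. Neighbours are spaced a full diameter apart, and none overlap. Next is the final firm press near the middle.

```bash
python3 -c "
from h import *
print(rel([482.2,203.8,85]))"
```

```text
[-0.21171014  8.3837384   5.11134075]
```

Request:
carry_out(commands=[-0.05, 2, 0, 0, 1, -0.1, 4, 0, 0, 1, -0.15, 6, 0, 0, 1, -0.2, 7.8, 0.8, 0, 1, -0.2, 8.4, 2.5, 0, 1, -0.2, 8.4, 4, 0, 1, -0.2, 8.4, 4.9, 0, 1, -0.2, 8.4, 5.2, 0, 1, -0.2, 8.4, 5.35, 0, 1, -0.2, 8.4, 5.4, 0, 1])

```text
t: 20.8
ee_pos: [483.0, 204.1, 78.9]
tcp_rot: [0.449, 3.108, 0.001]
force: [-0.7, 0.5, -0.7]
opening: 0.272
grasp_force: 60.7
```

Request:
carry_out(commands=[0, 0, 0.04, 0, 1, 0, 0, 0.08, 0, 1, 0, 0, 0.12, 0, 1, 0, 0, 0.16, 0, 1, 0, 0, 0.16, 0, 1])

```text
t: 21.42
ee_pos: [482.0, 203.4, 73.9]
tcp_rot: [-0.45, -3.109, 0.0]
force: [0.1, 1.1, -1.5]
opening: 0.27
grasp_force: 60.7
```

Request:
carry_out(commands=[0, 0, 0.04, 0, 1, 0, 0, 0.08, 0, 1, 0, 0, 0.12, 0, 1, 0, 0, 0.12, 0, 1])

```text
t: 21.92
ee_pos: [483.0, 203.8, 72.7]
tcp_rot: [0.449, 3.108, 0.001]
force: [-2.5, -0.4, 7.8]
opening: 0.274
grasp_force: 62.1
```

Request:
carry_out(commands=[0, 0, 0.04, 0, 1, 0, 0, 0.08, 0, 1, 0, 0, 0.08, 0, 1])

```text
t: 22.3
ee_pos: [484.7, 204.3, 72.6]
tcp_rot: [0.449, 3.105, 0.003]
force: [-1.8, -1.0, 15.8]
opening: 0.275
grasp_force: 63.0
```

Request:
carry_out(commands=[0, 0, 0.01, 0, 1, 0, 0, 0.01, 0, 1, 0, 0, 0.01, 0, 1, 0, 0, 0.01, 0, 1, 0, 0, 0.01, 0, 1, 0, 0, 0.01, 0, 1, 0, 0, 0.01, 0, 1, 0, 0, 0.01, 0, 1, 0, 0, 0.01, 0, 1, 0, 0, 0.01, 0, 1])

```text
t: 23.55
ee_pos: [484.7, 204.3, 72.6]
tcp_rot: [0.449, 3.105, 0.003]
force: [-2.5, -0.7, 16.9]
opening: 0.273
grasp_force: 63.0
```

Request:
carry_out(commands=[0, 0, 0, 0, 1, 0, 0, 0, 0, 1, 0, 0, 0, 0, 1, 0, 0, 0, 0, 1])

```text
t: 24.05
ee_pos: [484.7, 204.3, 72.5]
tcp_rot: [0.449, 3.105, 0.003]
force: [-2.8, -1.0, 16.3]
opening: 0.273
grasp_force: 63.0
```

Request:
carry_out(commands=[0, 0, -0.1, 0, 1, 0, 0, -0.3, 0, 1, 0, 0, -1.2, 0, 1, 0, 0, -2.5, 0, 1, 0, -2, -4, 0, 1, 0, -4, -5.5, 0, 1, 0, -6, -5.8, 0, 1, 0, -7.5, -5.8, 0, 1, 0, -8, -5.8, 0, 1, 0, -8, -5.8, 0, 1])

```text
t: 25.3
ee_pos: [425.1, 11.5, 213.3]
tcp_rot: [-0.452, -3.108, -0.001]
force: [-0.1, -0.1, -1.4]
opening: 0.274
grasp_force: 60.9
```

```bash
python3 -c "
from h import *
look('r3.png')
print(rel([491.4,-166,150]),env.read_state()['tcp_rot'])"
```

```text
25.3 [425.08474479  11.50543389 213.2953082 ] [-0.13996795 -0.06851817 -1.35072298]
[-4.54975257 -6.10150102  2.5289158 ] [-4.49326413e-01 -3.10861659e+00 -1.10187440e-03]
```

View pics/r3.png

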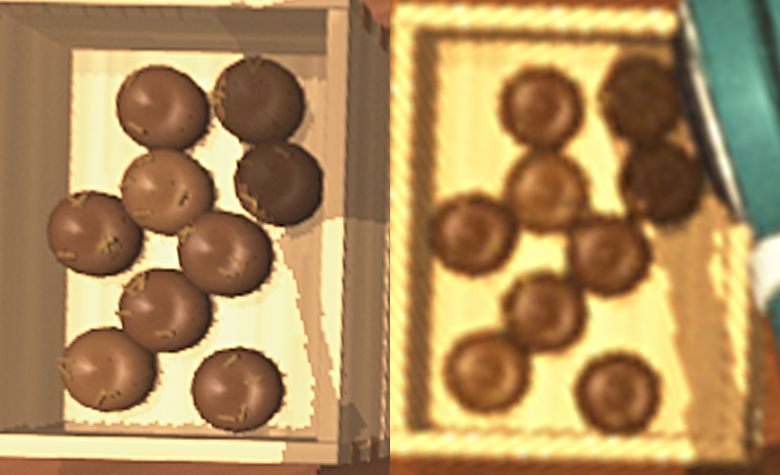

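The layer is still flat and separate after the press: nine full circles with no overlap. The tamper can go back to its rest.

Request:
carry_out(commands=[-1, -1.4, 0.4, -0.8, 1, -2, -2.8, 0.8, -1.6, 1, -3, -4.2, 1.4, -2.4, 1, -4, -5.5, 2, -3.1, 1, -4.55, -6.1, 2.5, -3.34, 1, -4.55, -6.1, 2.5, -3.34, 1, -4.55, -6.1, 2.5, -3.34, 1])

```text
t: 26.28
ee_pos: [491.5, -165.6, 151.1]
tcp_rot: [0.464, -3.107, -0.002]
force: [-0.1, -0.3, -1.9]
opening: 0.275
grasp_force: 60.9
```

```bash
python3 -c "
from h import *
s=env.read_state();r=s['tcp_rot'];print(s['ee_pos'],np.degrees(2*np.arctan2(r[1],r[0]))%360,rel([491.4,-165.2,52]))"
```

```text
[ 491.51699866 -165.57886595  151.06716036] 196.97330224004287 [-2.04264989e-03  1.15927753e-02  3.96270067e+00]
```

Request:
carry_out(commands=[0, 0, 1.2, 0, 1, 0, 0, 2.4, 0, 1, 0, 0, 3.2, 0, 1, 0, 0, 3.6, 0, 1, 0, 0, 3.75, 0, 1, 0, 0, 3.83, 0, 1, 0, 0, 3.9, 0, 1, 0, 0, 3.9, 0, 1])

```text
t: 27.28
ee_pos: [491.6, -166.4, 54.2]
tcp_rot: [-0.463, 3.107, 0.001]
force: [-1.1, 4.7, 0.1]
opening: 0.274
grasp_force: 61.2
```

Request:
carry_out(commands=[0, 0, 0.05, 0, 1, 0, 0, 0.1, 0, 1, 0, 0, 0.1, 0, 1])

```text
t: 27.65
ee_pos: [491.2, -166.5, 51.3]
tcp_rot: [0.463, -3.107, -0.001]
force: [-0.6, 4.9, 1.3]
opening: 0.274
grasp_force: 61.2
```

Request:
carry_out(commands=[0, 0.06, 0, 0, 1, 0, 0.12, 0, 0, 1, 0, 0.12, 0.04, 0, 1, 0, 0.12, 0.04, 0, 1])

```text
t: 28.15
ee_pos: [490.8, -164.5, 51.0]
tcp_rot: [-0.463, 3.107, -0.001]
force: [-2.8, -0.5, 4.2]
opening: 0.274
grasp_force: 61.7
```

Seated, with force upward and no sideways load. I'll release and lift.

Request:
carry_out(commands=[0, 0, 0, 0, 0.2, 0, 0, 0, 0, 0, 0, 0, 0, 0, -0.4, 0, 0, 0, 0, -0.4, 0, 0, 0, 0, -0.4])

```text
t: 28.78
ee_pos: [490.4, -163.9, 50.2]
tcp_rot: [0.463, -3.107, -0.0]
force: [0.4, -0.7, 0.0]
opening: 0.7
grasp_force: 0.0
```

Request:
carry_out(commands=[0, 0, -0.6, 0, -0.4, 0, 0, -1.6, 0, -0.4, 0, 0, -3, 0, -0.4, 0, 0, -5, 0, -0.4, 0, 0, -7, 0, -0.4, 0, 0, -7.2, 0, -0.4, 0, 0, -7.2, 0, -0.4])

```text
t: 29.65
ee_pos: [490.6, -164.0, 231.3]
tcp_rot: [-0.462, 3.106, -0.001]
force: [-0.5, -0.3, 0.1]
opening: 0.702
grasp_force: 0.0
```

```bash
python3 -c "
from h import *
s=env.read_state();print(s['t'],s['ee_pos'],s['force'])
a,_=snap('wrist','we.png');b,_=snap('top','te.png')
o=np.hstack([a[60:300,180:420],b[70:310,150:490]]);cv2.imwrite('pics/end.png',cv2.resize(o,None,fx=1.37,fy=1.37)[:,:,::-1])"
```

```text
29.65 [ 490.62732052 -164.03731243  231.30497471] [-0.53527585 -0.28201371  0.05895044]
```

View pics/end.png

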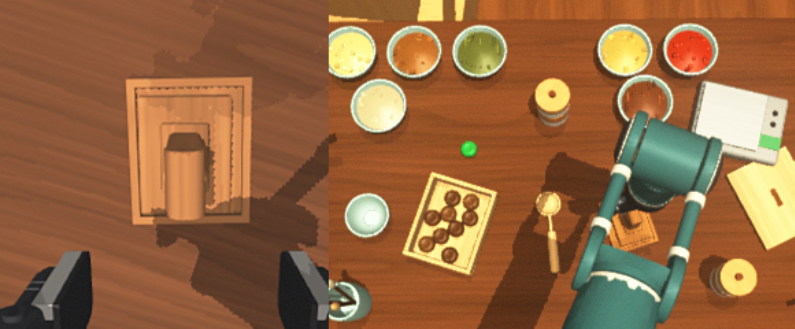

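The tamper stands flat inside the rim, at the same height as when I took it. The cakes are in one layer and the other things are where they were.

```bash
python3 -c "
from h import *
print(env.job_done())"
```

```text
the job is handed in; nothing more can be done
None
```

The job is handed in: all nine cakes lie in one level layer, the final press was about 17 N for over a second (peak reading about 21 N), and the tamper is back in its rest and released at about 30 s with nothing else moved.

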